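# Find the loaded counterweight and hang it to lift the lid

## Robot

A 7-joint arm with a two-finger parallel gripper is mounted at the origin on the work surface. World frame = base frame: x ahead of the robot, y to its left, z up, the work surface at z = 0. Lengths are in m, angles in rad, forces in N, time in s.
With the tool pointing down it reaches from about 0.4 to 0.875 m from the base axis. Payload 19.3 kg.
Tool frame: the origin (TCP) lies midway between the tips of the shut fingers; the grasp point (between the pads) lies 19 mm behind it; z points along the fingers, y is the direction in which the jaws open and shut (so a half turn about z gives the same grasp; the last joint's range is limited). The gripper opens to 85 mm and grips with 20 to 120 N. Pads are 22 mm wide; open, the fingers measure 114 mm over their backs; the gripper's body (76 mm by 85 mm) begins 54 mm behind the grasp point. The pads swing forward as they close: fully open they stand 13 mm farther back than shut.
Start: joints at [-0.07, 0.521, -0.036, 1.599, 0.021, 1.021, -0.113], TCP at [0.625, -0, 0.231] pointing down, gripper open.
Joint ranges: [-2.91, 2.91], [-0.3, 2.13], [-1.5, 1.42], [0.17, 2.43], [-1.26, 4.41], [0.16, 1.93], [-2.52, 2.52]. Speed limits (rad/s): [1.89, 1.89, 2.39, 2.39, 3.01, 3.01, 3.01].

## Interface

Orientations are given as a unit quaternion [w, x, y, z].
In Python, from workcell import arm gives the robot as it stands. The module is installed in compiled form; this text tells all that it offers.
- The arm moves only by the tool carry_out, never from a script. Its argument "moves" is a list of rows, each a list of 2 entries, a list of its own where there are three numbers: the shift along the tool's x, y, z in m, then the turn, a rotation vector about the tool's x, y, z in rad. In form: [[[x, y, z], [rx, ry, rz]], ...]. A call has 1 to 20 rows; each row shifts and turns the commanded pose from where the row before left it, along the tool's axes as they then stand; what a row does not reach is not made up. A row lasts 1/8 s, in which the tool goes at most 62.5 mm and 10.7 degrees, less where a joint would pass 70% of its speed; a pose out of reach is approached as far as the arm can. A call is refused whole if a number of a shift passes 0.0625 or a number of a turn 0.188, either way. A call with a gripper value outside its range is refused whole. "gripper" is the opening, from -1 (shut) to 1 (fully open), so that 0 is half open, set as the call begins (left out, the last holds). The fingers move at their own pace and stop on an object; the grip force is fixed at half the most. Time passes only in rows, so rows that do not move let the fingers close. It gives the time, the measured TCP pose, the force and the opening at its end, in the units of the state.
- arm.sense(): the state, without advancing time (a new reading comes with each control period).
- arm.capture(name): name is "scene" or "side" or "wrist"; returns the picture (384x512x3 uint8, red, green, blue); there is no depth.
- arm.camera_params(name): a dict with "K" (3x3 intrinsics, pixels), "origin" and "orientation" of the camera in the world. Camera axes: x right, y down, z forward; pixel columns grow to the right and rows downward; lengths in m; the calibration is good to about 2 mm. A picture is of the moment at which its call begins: read the wrist's pose just before it. camera_params takes no time and is no camera call; for the wrist camera it gives the pose at the moment of the call.
- arm.finish_job(): hands the job in, once; it reports no verdict.
The state is a dict: "t": time; "qpos": joint angles; "dq": joint speeds; "tau": joint torques, N m; "ee_pos": TCP position; "eef_rot": TCP orientation; "wrist_force": force on the tool from outside, world axes, zero at the start; "ft_torque": the same for the moment, N m; "gripper_width": finger opening in m.
Only numpy, scipy, OpenCV 4.12 (cv2) and the standard library are available. Lean on these libraries where they do the work, as an engineer would, in place of code of your own. Each camera call takes 0.05 s, during which the arm holds its last target. There are 200 camera calls.

## Task

One of the three look-alike wooden weights has a steel core: find it by feeling how heavy they are, and hang it by the keyhole in its plate on the screw of the lid's arm, with the screw at the closed top end of the narrow slot, so that it holds the lid of the white case open by itself. Leave the other two weights standing upright on the bench, and do not disturb the spray bottle, the jar or the offcut.

Things in the scene. Friction and masses are not known exactly. Their poses are not given: they have to be found in the camera images.
- case: white plywood case under a hinged plywood lid, 220 x 240 mm in plan, 160 mm high, fixed to the bench, turned between -0.2 and 0.35 rad; origin at the centre of its underside, x away from the robot, z up. The lid's hinge line runs along x on the -y top edge; beyond it a 24 mm high arm leads out to the pad and screw
- lid (a joint): lid angle (rad): 0 shut (start), 0.3 open at its stop. Its +y side lifts as the arm on the -y side sinks. Shut by its own weight: a steady downward pull of about 2.8 N at the screw lifts it, from any angle. Damped hinge, little friction; from 0 to 0.3 the screw sinks about 36 mm and shifts less than 2 mm sideways
- screw (a point): middle of the shank of the steel screw at the end of the lid's arm, 178 mm above the bench with the lid shut. The screw points level along the case's -x, towards the robot. Shank 7 mm thick, 12 mm long from the pad to the back of the head; head 16 mm wide, 5 mm thick. The point turns with the lid; lid shut, its axes are the case's
- pad (a point): root of the screw, on the face of the flat upright plywood pad that carries it, 6 mm behind screw along the screw. Pad 46 mm wide, from 10 mm above to 75 mm below the screw; the hung weight's keyhole plate leans on it
- weight_1: one of three plywood hanging weights, alike outside: 46 x 46 mm in plan, 126 mm tall, upright on the bench, turned up to 0.6 rad; origin centre of underside, z up. z 0-50 mm: closed block with an unseen core; 50-98: open gap bridged only by the keyhole plate at +x; 98-126: solid grip block, full plan size: grip it from above across its +y and -y faces, so that the +x side stays free
- weight_2: as weight_1. Exactly one of the three has a steel core and weighs about 0.43 kg in all; each of the other two has a wooden core and weighs about 0.155 kg in all. Which is which cannot be seen and changes from start to start
- weight_3: as weight_1 and weight_2
- weight_1_seat (a point): in the keyhole of weight_1: 3.5 mm under the slot's closed top, middle of the plate, 20 mm in x and 88.5 mm in z from its origin; comes to screw when hung. Upright plate 6 mm thick, x 17-23 mm, flush with the +x face. Keyhole right through it, centred on y = 0: 24 mm wide from z 50 to 74 mm, narrowing at 45 degrees to a 10 mm wide slot from z 81 to its closed top end at z 92
- weight_2_seat (a point): the same point of weight_2
- weight_3_seat (a point): the same point of weight_3
- spray: white spray bottle with red trigger head, 72 mm wide, 200 mm tall, bystander; origin at the centre of its underside
- jar: closed jar, 68 mm wide, 85 mm tall, bystander; origin at the centre of its underside
- offcut: flat plywood offcut 120 x 70 x 18 mm, bystander; origin at the centre of its underside
Things that resemble listed ones, but are neither listed nor needed, are in the scene too. Leave any blue or red look-alike of the weight_1 alone.

How it is judged:
By the outcome, as a careful person would: the job done as asked, in the order asked, and still so for the second after the job is handed in, with the robot touching nothing.
It also fails if it takes over 67 s, if anything falls off the work surface, if the arm or the gripper's body presses on something with over 40 N, if the wrist force passes 120 N, or if a joint passes its speed limit or range.

## Working session

There is one attempt and no reset: what is moved stays moved. The work goes in short steps, Python scripts to look and compute and a tool call to move; the robot and the scene stay as the last step left them, time stands still between calls to the robot, and variables do not carry over. Pictures are saved under pics/ and viewed, about 8 in all and at most 12, crops included, and the job is handed in when it is done.

Besides the shell and the picture viewer there is one more tool, called after "Request:" in YAML: its name, and indented under it one key for each argument. carry_out: Moves the arm, as the interface text tells. Its arguments: {"type":"object","properties":{"moves":{"type":"array","items":{"type":"array"}},"gripper":{"type":"number"}},"required":["moves"]}

```bash
mkdir -p pics; ls; python3 - <<'E'
from workcell import arm
import cv2, numpy as np
s=arm.sense(); print({k:np.round(v,3).tolist() for k,v in s.items()})
a=[]
for n in("scene","side"):
    p=arm.camera_params(n); print(n,{k:np.round(v,4).tolist() for k,v in p.items()})
    im=arm.capture(n)[:,:,::-1]; cv2.imwrite(f"pics/{n}0.png",cv2.resize(im,(800,600),interpolation=cv2.INTER_CUBIC)); cv2.imwrite(f"{n}_raw.png",im)
E
```

```text
pics
{'t': 0.0, 'qpos': [-0.07, 0.522, -0.036, 1.6, 0.021, 1.021, -0.113], 'dq': [0.002, 0.0, -0.001, -0.001, 0.002, -0.002, -0.0], 'tau': [-0.004, -92.711, 1.978, -36.993, 0.018, 0.008, -0.0], 'ee_pos': [0.625, -0.0, 0.231], 'eef_rot': [-0.0, 0.707, 0.707, -0.0], 'wrist_force': [-0.216, -0.836, 0.569], 'ft_torque': [0.013, -0.065, 0.064], 'gripper_width': 0.085}
scene {'K': [[371.6291, 0.0, 254.4835], [0.0, 371.6291, 193.419], [0.0, 0.0, 1.0]], 'origin': [1.2315, 0.4974, 0.9557], 'orientation': [-0.1844, 0.4206, 0.8188, -0.3444]}
side {'K': [[420.2318, 0.0, 252.7084], [0.0, 420.2318, 188.7035], [0.0, 0.0, 1.0]], 'origin': [0.2946, 1.138, 0.9311], 'orientation': [0.0495, -0.1165, 0.878, -0.4616]}
```

View pics/scene0.png

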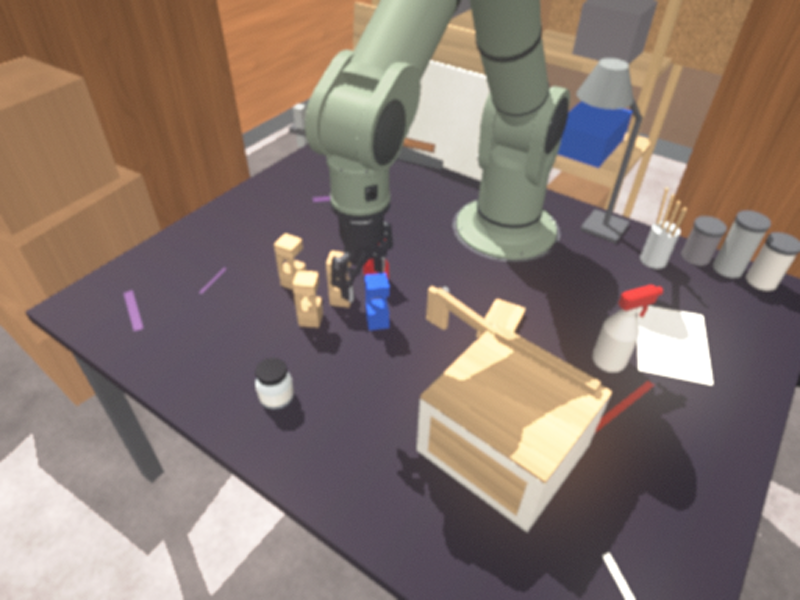

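View pics/side0.png

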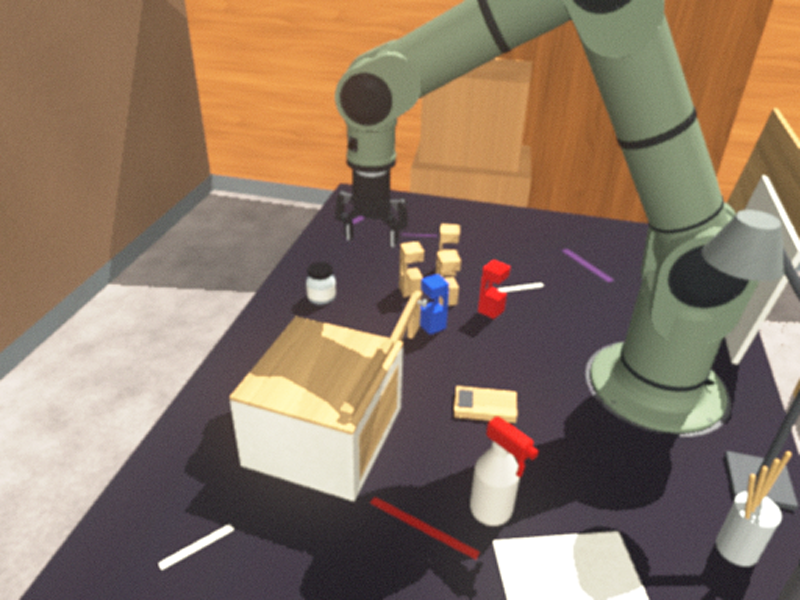

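Scene (800 px): three plain wooden weights at (290,262), (308,300) and (340,278). The blue (376,300) and red (375,268) look-alikes are to be left alone. The case is at (515,420), with its arm and pad at (437,305). Next I'll get rough positions and a wrist picture.

```bash
cat > h.py <<'E'
from workcell import arm
import cv2, numpy as np
from scipy.spatial.transform import Rotation as R
def rot(q): return R.from_quat(q,scalar_first=True)
def ray(p,uv):
    d=np.linalg.inv(p["K"])@np.array([*uv,1.]); d=rot(p["orientation"]).as_matrix()@d
    return np.array(p["origin"]),d/np.linalg.norm(d)
def onz(p,uv,z):
    o,d=ray(p,uv); return o+d*(z-o[2])/d[2]
def tri(rs):
    A=np.zeros((3,3));b=np.zeros(3)
    for o,d in rs:
        P=np.eye(3)-np.outer(d,d);A+=P;b+=P@o
    x=np.linalg.solve(A,b); return x,[np.linalg.norm((np.eye(3)-np.outer(d,d))@(x-o)) for o,d in rs]
def proj(p,X):
    c=rot(p["orientation"]).as_matrix().T@(np.array(X)-p["origin"]); c=np.array(p["K"])@c; return c[:2]/c[2]
E
python3 - <<'E'
from h import *
S=arm.camera_params("scene")
for n,u,v,z in [("wA",289,240,.126),("wB",307,277,.126),("wC",337,257,.126),("blue",376,281,.126),("red",375,262,.126),("screw",445,291,.178),("padL",428,290,.188),("padR",447,300,.188),("hinge1",487,327,.16),("hinge2",608,392,.16),("lidcorner",420,402,.16),("lidc2",545,475,.16),("jar",272,370,.085),("spray",640,295,.2),("offc",505,310,.018)]:
    print(n,onz(S,(u*.64,v*.64),z).round(3))
W=arm.camera_params("wrist");print({k:np.round(v,4).tolist() for k,v in W.items()})
cv2.imwrite("wrist0.png",arm.capture("wrist")[:,:,::-1])
cv2.imwrite("pics/wrist0.png",cv2.resize(cv2.imread("wrist0.png"),(800,600),interpolation=cv2.INTER_CUBIC))
E
```

```text
wA [ 0.504 -0.313  0.126]
wB [ 0.576 -0.193  0.126]
wC [ 0.486 -0.184  0.126]
blue [ 0.499 -0.066  0.126]
red [ 0.45  -0.105  0.126]
screw [0.488 0.097 0.178]
padL [0.515 0.074 0.188]
padR [0.517 0.118 0.188]
hinge1 [0.509 0.205 0.16 ]
hinge2 [0.522 0.448 0.16 ]
lidcorner [0.728 0.199 0.16 ]
lidc2 [0.73  0.427 0.16 ]
jar [ 0.785 -0.102  0.085]
spray [0.299 0.416 0.2  ]
offc [0.309 0.16  0.018]
{'K': [[312.2011, 0.0, 254.8978], [0.0, 312.2011, 197.0792], [0.0, 0.0, 1.0]], 'origin': [0.6248, 0.0743, 0.3742], 'orientation': [0.1468, 0.9892, 0.0007, -0.0003]}
```

View pics/wrist0.png

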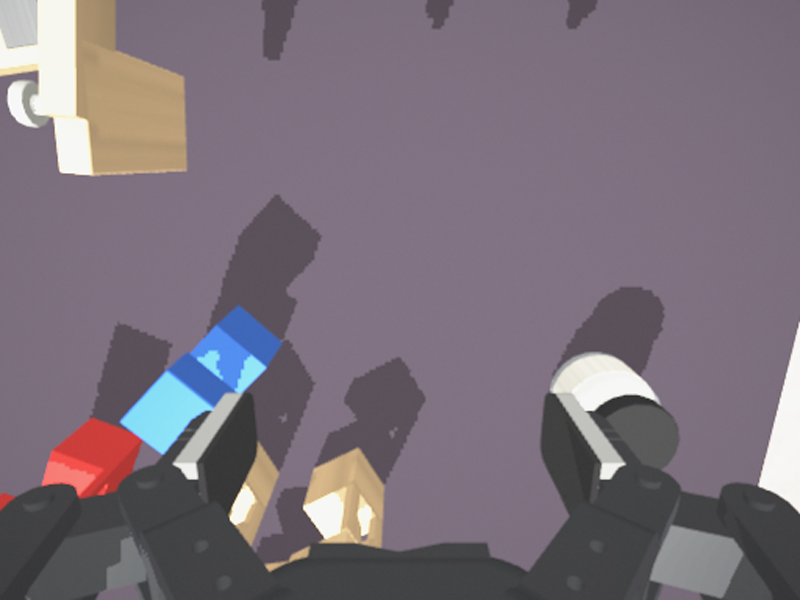

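The wrist view shows the camera sits on tool +x. Turning +90° about tool z puts the jaws along world y and the camera on the +x side, so I'll go above the weights and look.

Request:
carry_out:
  moves:
    - [[-0.04,-0.03,-0.015],[0,0,0]]
    - [[-0.04,-0.03,-0.015],[0,0,0]]
    - [[-0.04,-0.03,-0.015],[0,0,0.1745]]
    - [[0,0,0],[0,0,0.1745]]
    - [[0,0,0],[0,0,0.1745]]
    - [[0,0,0],[0,0,0.1745]]
    - [[0,0,0],[0,0,0.1745]]
    - [[0,0,0],[0,0,0.1745]]
    - [[0,0,0],[0,0,0.1745]]
    - [[0,0,0],[0,0,0.1745]]
    - [[0,0,0],[0,0,0.1745]]
    - [[-0.04,0.055,0],[0,0,0]]
    - [[-0.04,0.055,0],[0,0,0]]
    - [[0,0,0],[0,0,0]]

```text
t: 1.9
ee_pos: [0.4587, -0.2248, 0.2766]
eef_rot: [0.0, 1.0, -0.003, -0.0]
wrist_force: [-0.5, 1.6, 0.0]
gripper_width: 0.0852
```

```bash
python3 - <<'E'
from h import *
s=arm.sense(); print(s["t"],s["ee_pos"],s["eef_rot"],s["wrist_force"],s["qpos"])
W=arm.camera_params("wrist"); np.save("w1.npy",W,allow_pickle=True)
im=arm.capture("wrist")[:,:,::-1]; cv2.imwrite("wrist1.png",im)
cv2.imwrite("pics/wrist1.png",cv2.resize(im,(800,600),interpolation=cv2.INTER_CUBIC))
E
```

```text
1.9 [ 0.45873745 -0.22476022  0.27661735] [ 4.26993561e-04  9.99995373e-01 -3.00839791e-03 -1.46302155e-04] [-0.54579031  1.55104763  0.01894867] [ 0.05230181  0.30263952  0.36343558  1.85596364 -0.12475907  1.00515395
 -1.10915498]
```

View pics/wrist1.png

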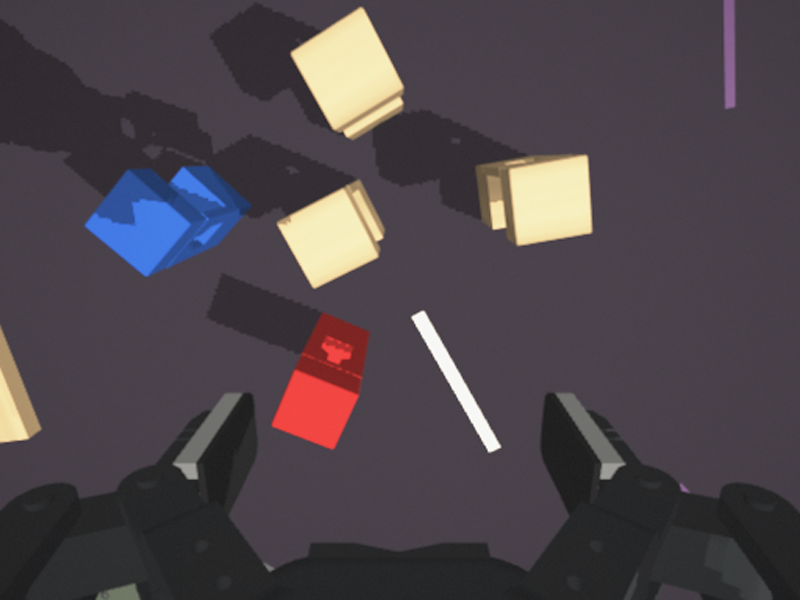

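Wrist view (800 px): three plain weight tops with centres near (347,70), (331,238) and (551,199). Red at (315,408) and blue at (150,220) are the decoys. I'll refine the corners and cast them onto z=0.126.

```bash
cat > sq.py <<'E'
from h import *
def fit(p,im,cs,z=.126):
    g=cv2.cvtColor(im,cv2.COLOR_BGR2GRAY)
    c=(np.array(cs,np.float32)*.64).reshape(-1,1,2)
    c=cv2.cornerSubPix(g,c,(3,3),(-1,-1),(3,30,.01)).reshape(-1,2)
    P=np.array([onz(p,u,z)[:2] for u in c]); L=np.linalg.norm(P-np.roll(P,-1,0),axis=1)
    e=np.diff(np.vstack([P,P[:1]]),axis=0); a=np.arctan2(e[:,1],e[:,0])
    yaw=np.angle(np.exp(4j*a).mean())/4
    return P.mean(0),yaw,L
E
python3 - <<'E'
from sq import *
W=np.load("w1.npy",allow_pickle=True).item(); im=cv2.imread("wrist1.png")
T=arm.sense()
for n,cs in {"B":[(362,8),(403,87),(335,132),(291,54)],"C":[(278,224),(350,183),(380,257),(316,287)],"A":[(506,164),(588,155),(592,232),(518,245)]}.items():
    c,y,L=fit(W,im,cs); print(n,c.round(4),y.round(3),L.round(4))
E
```

```text
B [ 0.5803 -0.1969] 0.509 [0.045  0.0457 0.0448 0.0449]
C [ 0.4875 -0.1831] 0.432 [0.0505 0.0462 0.0448 0.045 ]
A [ 0.5102 -0.3144] 0.149 [0.0465 0.0451 0.0448 0.0499]
```

Request:
carry_out:
  moves:
    - [[0.029,-0.042,0],[0,0,-0.145]]
    - [[0,0,0.03],[0,0,-0.145]]
    - [[0,0,0.03],[0,0,-0.14]]
    - [[0,0,0.05],[0,0,0]]
    - [[0,0,0.05],[0,0,0]]
    - [[0,0,0.026],[0,0,0]]
    - [[0,0,0],[0,0,0]]
    - [[0,0,0],[0,0,0]]

```text
t: 2.95
ee_pos: [0.4912, -0.1788, 0.0912]
eef_rot: [0.0, 0.977, 0.214, 0.0]
wrist_force: [0.8, -0.1, -0.1]
gripper_width: 0.0852
```

Request:
carry_out:
  moves:
    - [[0,0,0],[0,0,0]]
    - [[0,0,0],[0,0,0]]
    - [[0,0,0],[0,0,0]]
    - [[0,0,0],[0,0,0]]
    - [[0,0,-0.01],[0,0,0]]
    - [[0,0,-0.01],[0,0,0]]
    - [[0,0,0],[0,0,0]]
    - [[0,0,0],[0,0,0]]
    - [[0,0,0],[0,0,0]]
  gripper: -1

```text
t: 4.08
ee_pos: [0.4903, -0.1791, 0.11]
eef_rot: [-0.0, 0.977, 0.213, -0.0]
wrist_force: [0.1, 0.6, -4.8]
gripper_width: 0.0455
```

```bash
python3 - <<'E'
from h import *
F=[]
W=arm.camera_params("wrist"); np.save("w2.npy",W,allow_pickle=True)
for i in range(6):
    im=arm.capture("wrist")[:,:,::-1]; s=arm.sense(); F.append(s["wrist_force"])
print(np.round(F,2), np.mean(F,0), s["t"])
S=arm.camera_params("scene");D=arm.camera_params("side")
a=arm.capture("scene")[:,:,::-1];b=arm.capture("side")[:,:,::-1]
cv2.imwrite("scene2.png",a);cv2.imwrite("side2.png",b);cv2.imwrite("wrist2.png",im)
c=cv2.resize(a[160:290,170:400],None,fx=3.4,fy=3.4,interpolation=cv2.INTER_CUBIC)
d=cv2.resize(b[150:290,140:330],None,fx=4,fy=4,interpolation=cv2.INTER_CUBIC)
cv2.imwrite("pics/s2.png",c);cv2.imwrite("pics/d2.png",d)
E
```

```text
[[ 0.79 -0.85 -4.74]
 [-0.2  -0.   -4.73]
 [-0.1  -0.39 -4.85]
 [-0.05 -0.65 -4.4 ]
 [ 0.28  0.61 -5.16]
 [ 0.4  -0.6  -4.15]] [ 0.18828359 -0.31223213 -4.67100994] 4.375
```

View pics/s2.png

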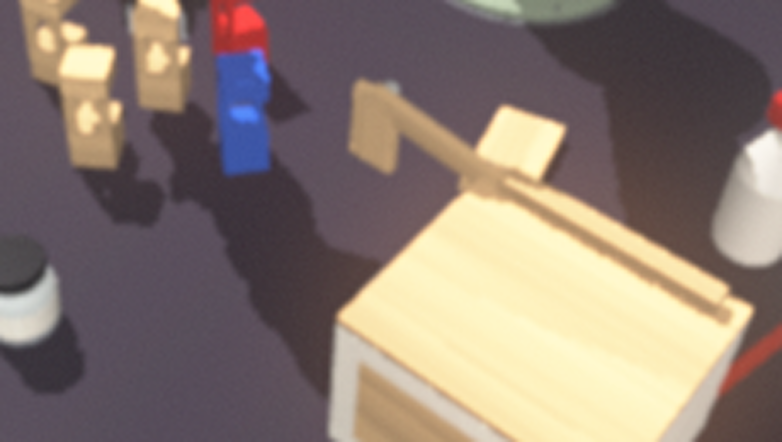

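View pics/d2.png

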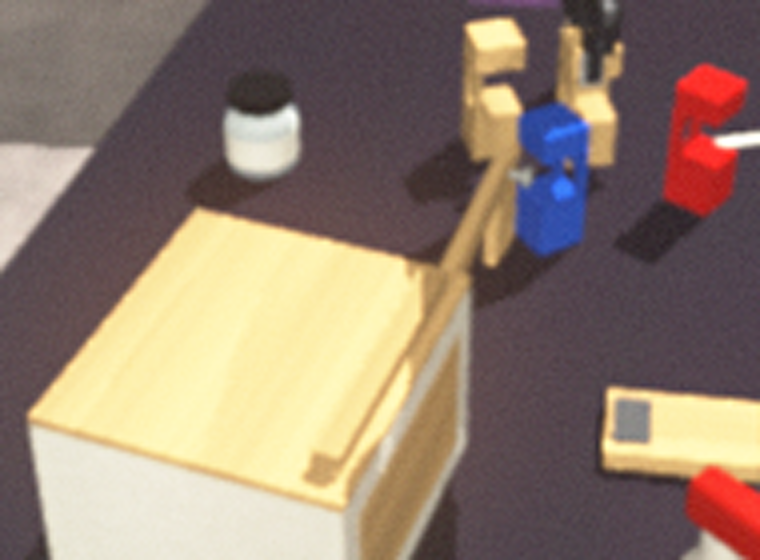

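C weighs 4.67 N against about −0.1 before the lift. The steel one should read 4.2 N and the wooden ones 1.5 N, so C has the steel core. In the side crop the screw head is at (521,176) and the lid's four corners are clear. Next I'll work out the case yaw and the screw position.

```bash
python3 - <<'E'
from h import *
S=arm.camera_params("scene");D=arm.camera_params("side")
sc=lambda u,v:(170+u/3.4,160+v/3.4)
sd=lambda u,v:(140+u/4,150+v/4)
P=np.array([onz(D,sd(*c),.16) for c in [(200,210),(30,415),(348,508),(468,285)]])[:,:2]
print(P.round(4),"side L",np.linalg.norm(P-np.roll(P,-1,0),axis=1).round(4))
e=np.roll(P,-1,0)-P; print(np.arctan2(e[:,1],e[:,0]).round(3))
Q=np.array([onz(S,sc(*c),.16) for c in [(338,318),(750,305)]]);print("scene",Q.round(4))
X,r=tri([ray(S,sc(391,90)),ray(D,sd(521,176))]); print("head",X.round(4),np.round(r,4))
print("side onz .178",onz(D,sd(521,176),.178).round(4))
# wrist0 image head (800px) (25,104)
s0=dict(K=S["K"]);W0=dict(K=[[312.2011,0,254.8978],[0,312.2011,197.0792],[0,0,1]],origin=[.6248,.0743,.3742],orientation=[.1468,.9892,.0007,-.0003])
print("wrist0 head",onz(W0,(25*.64,104*.64),.178).round(4), tri([ray(W0,(25*.64,104*.64)),ray(D,sd(521,176))]))
for uv in [(57,118),(90,175),(187,171),(185,77)]: print("pad",onz(W0,(uv[0]*.64,uv[1]*.64),.103 if 0 else .188).round(4))
E
```

```text
[[0.724  0.1808]
 [0.7477 0.4216]
 [0.5232 0.4439]
 [0.5046 0.2124]] side L [0.2419 0.2256 0.2323 0.2217]
[ 1.473  3.042 -1.651 -0.143]
scene [[0.7172 0.1931 0.16  ]
 [0.5164 0.4494 0.16  ]]
head [0.4917 0.0991 0.1816] [0.0006 0.0006]
side onz .178 [0.4925 0.0933 0.178 ]
wrist0 head [0.4853 0.0941 0.178 ] (array([0.49019259, 0.09483257, 0.18114243]), [np.float64(0.002467252191984571), np.float64(0.0024672521919845763)])
pad [0.5028 0.0884 0.188 ]
pad [0.511  0.0688 0.188 ]
pad [0.547  0.0703 0.188 ]
pad [0.5502 0.1019 0.188 ]
```

Request:
carry_out:
  moves:
    - [[0,0,-0.053],[0,0,0]]
    - [[0,0,-0.053],[0,0,0]]
    - [[0,0,-0.053],[0,0,0.1325]]
    - [[0,0,0],[0,0,0.1325]]
    - [[0,0,0],[0,0,0.1325]]
    - [[0,0,0],[0,0,0.1325]]
    - [[-0.013,-0.045,0],[0,0,0]]
    - [[-0.013,-0.045,0],[0,0,0]]
    - [[-0.013,-0.045,0],[0,0,0]]
    - [[-0.013,-0.045,0],[0,0,0]]
    - [[-0.013,-0.046,0],[0,0,0]]
    - [[-0.014,-0.048,0],[0,0,0]]
    - [[0,0,0.03],[0,0,0]]
    - [[0,0,0.032],[0,0,0]]
    - [[0,0,0],[0,0,0]]
    - [[0,0,0],[0,0,0]]
    - [[0,0,0],[0,0,0]]

```text
t: 6.6
ee_pos: [0.4398, 0.1015, 0.2084]
eef_rot: [-0.0, 0.999, -0.05, 0.001]
wrist_force: [-0.4, 0.2, -4.0]
gripper_width: 0.0454
```

```bash
python3 - <<'E'
from h import *
s=arm.sense(); print(s["t"],s["ee_pos"],s["eef_rot"],s["wrist_force"])
W=arm.camera_params("wrist"); np.save("w3.npy",W,allow_pickle=True)
w=arm.capture("wrist")[:,:,::-1];b=arm.capture("side")[:,:,::-1]
cv2.imwrite("wrist3.png",w);cv2.imwrite("side3.png",b)
cv2.imwrite("pics/w3.png",cv2.resize(w,(800,600),interpolation=cv2.INTER_CUBIC))
cv2.imwrite("pics/d3.png",cv2.resize(b[100:250,200:400],(800,600),interpolation=cv2.INTER_CUBIC))
E
```

```text
6.6 [0.43975098 0.10146938 0.20841744] [-4.29839026e-04  9.98748087e-01 -5.00144821e-02  7.90553651e-04] [-0.36252174  0.21716265 -3.9736197 ]
```

View pics/w3.png

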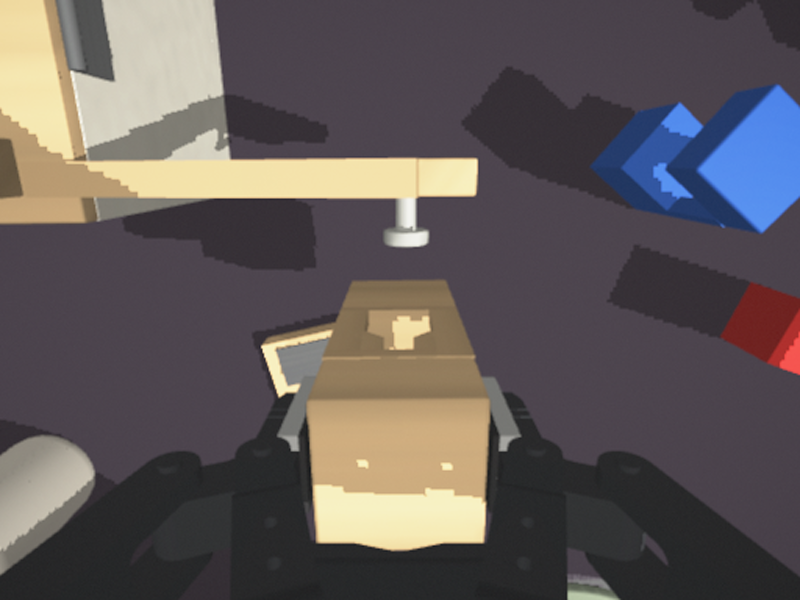

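View pics/d3.png

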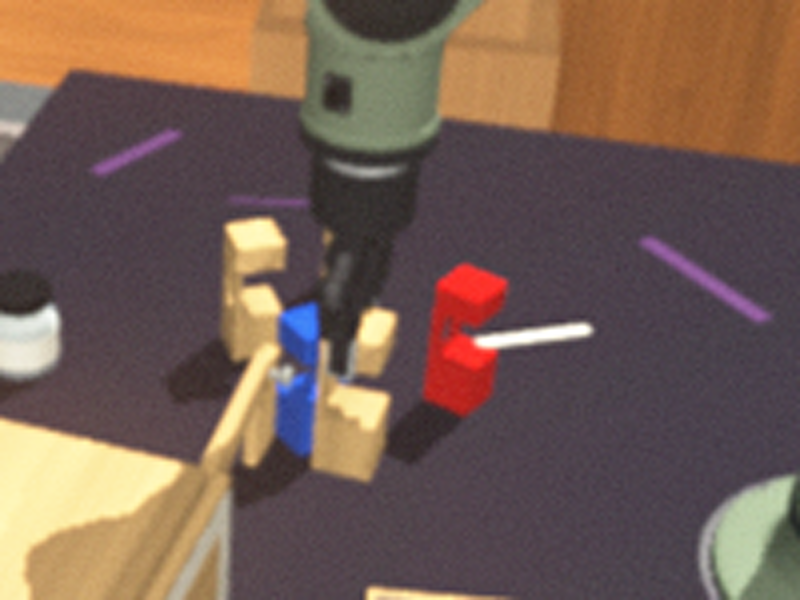

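Wrist view (800 px): the screw shaft is at column 406 and the keyhole slot centre at about 399. The arm edge is level, so the yaws match. The weight's front edges are at rows 400 (top), 357 (underside of the grip block) and 281 (base). Next I'll compute positions in the tool frame.

```bash
python3 - <<'E'
from h import *
W=np.load("w3.npy",allow_pickle=True).item();D=arm.camera_params("side");s=arm.sense()
T=rot(s["eef_rot"]).as_matrix();t0=np.array(s["ee_pos"]);tl=lambda X:(T.T@(np.array(X)-t0)).round(4)
w=lambda u,v:(u*.64,v*.64)
zo=t0[2]-.0912
for r,h in [((398,400),.126),((398,357),.098),((399.5,281),0.)]:
    print("weight face h",h,tl(onz(W,w(*r),zo+h)))
for a,b,h in [((307,400),(489,400),.126),((322,357),(474,357),.098),((352,281),(447,281),0)]:
    print("width",np.linalg.norm(onz(W,w(*a),zo+h)-onz(W,w(*b),zo+h)).round(4))
X,r=tri([ray(W,w(406,235)),ray(D,(271.25,193.5))]);print("head tri",X.round(4),tl(X),np.round(r,4))
print("head rim top .186",tl(onz(W,w(406,230),.186)),tl(onz(W,w(406,243),.186)))
print("head sides",[tl(onz(W,w(u,236),.178)) for u in(384,429)])
print("pad top face edge .188",[tl(onz(W,w(*u),.188)) for u in[(478,195),(417,197),(180,198)]])
E
```

```text
weight face h 0.126 [ 0.0174 -0.0002 -0.0348]
weight face h 0.098 [ 0.0172 -0.0003 -0.0068]
weight face h 0.0 [0.0169 0.0003 0.0912]
width 0.0451
width 0.046
width 0.047
head tri [0.4887 0.0943 0.1814] [0.0497 0.0023 0.0267] [0.0005 0.0005]
head rim top .186 [0.0515 0.0024 0.0221] [0.0471 0.0024 0.0221]
head sides [array([ 0.0483, -0.0053,  0.0301]), array([0.0483, 0.0107, 0.0301])]
pad top face edge .188 [array([0.0633, 0.0259, 0.0201]), array([0.0626, 0.0059, 0.0201]), array([ 0.0622, -0.072 ,  0.0202])]
```

Request:
carry_out:
  moves:
    - [[0,0.0027,0],[0,0,0]]
    - [[0.015,0,0],[0,0,0]]
    - [[0.015,0,0],[0,0,0]]
    - [[0.0135,0,0],[0,0,0]]
    - [[0,0,0],[0,0,0]]
    - [[0,0,0],[0,0,0]]

```text
t: 7.45
ee_pos: [0.4819, 0.0943, 0.2071]
eef_rot: [0.0, 0.999, -0.05, -0.0]
wrist_force: [-0.1, -0.0, -4.2]
gripper_width: 0.0454
```

```bash
python3 - <<'E'
from h import *
s=arm.sense(); print(s["t"],s["ee_pos"],s["wrist_force"])
W=arm.camera_params("wrist"); np.save("w4.npy",W,allow_pickle=True)
w=arm.capture("wrist")[:,:,::-1];cv2.imwrite("wrist4.png",w)
cv2.imwrite("pics/w4.png",cv2.resize(w[60:300,130:390],(780,720))[:600])
E
```

```text
7.45 [0.48194454 0.09426912 0.20711956] [-0.08953312 -0.01705219 -4.21579798]
```

View pics/w4.png

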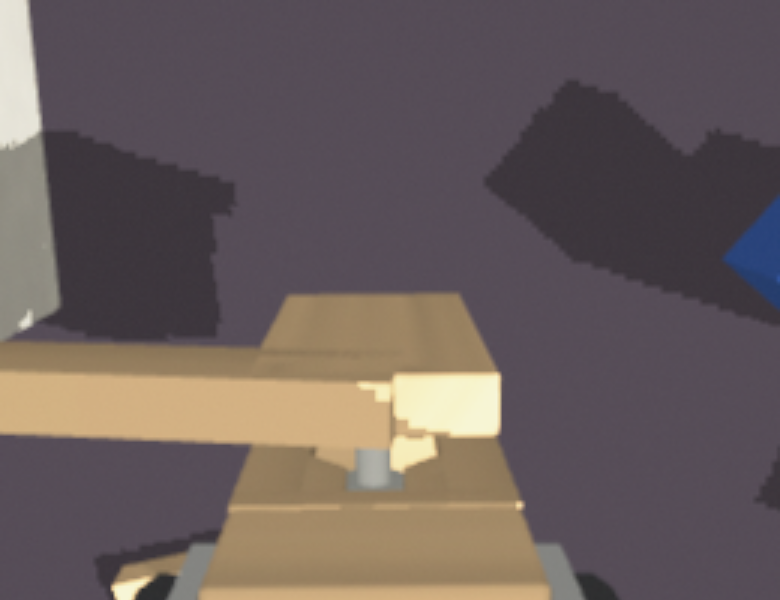

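The screw shank shows in the middle of the keyhole (373 against a centre of 375), with no side force. I'll lower it now.

Request:
carry_out:
  moves:
    - [[0,0,0.006],[0,0,0]]
    - [[0,0,0.006],[0,0,0]]
    - [[0,0,0.006],[0,0,0]]
    - [[0,0,0.005],[0,0,0]]
    - [[0,0,0],[0,0,0]]
    - [[0,0,0],[0,0,0]]

```text
t: 8.25
ee_pos: [0.4823, 0.0944, 0.1844]
eef_rot: [-0.0, 0.999, -0.05, 0.0]
wrist_force: [-0.9, 0.5, -3.9]
gripper_width: 0.0453
```

Request:
carry_out:
  moves:
    - [[0,0,0.004],[0,0,0]]
    - [[0,0,0.004],[0,0,0]]
    - [[0,0,0.004],[0,0,0]]
    - [[0,0,0],[0,0,0]]
    - [[0,0,0],[0,0,0]]
    - [[0,0,0],[0,0,0]]

```text
t: 9.0
ee_pos: [0.4822, 0.0944, 0.1724]
eef_rot: [-0.0, 0.999, -0.05, 0.0]
wrist_force: [0.0, -1.7, -1.7]
gripper_width: 0.0452
```

The screw now carries about 2.6 N, so the slot is engaged and the lid is lifting. I'll keep lowering slowly to just short of the stop.

Request:
carry_out:
  moves:
    - [[0,0,0.004],[0,0,0]]
    - [[0,0,0.004],[0,0,0]]
    - [[0,0,0.004],[0,0,0]]
    - [[0,0,0.004],[0,0,0]]
    - [[0,0,0.004],[0,0,0]]
    - [[0,0,0.003],[0,0,0]]
    - [[0,0,0],[0,0,0]]
    - [[0,0,0],[0,0,0]]
    - [[0,0,0],[0,0,0]]

```text
t: 10.12
ee_pos: [0.4822, 0.0945, 0.1494]
eef_rot: [-0.0, 0.999, -0.05, 0.0]
wrist_force: [-0.6, 1.7, -0.8]
gripper_width: 0.0452
```

```bash
python3 - <<'E'
from h import *
s=arm.sense(); print(s["t"],s["ee_pos"],s["wrist_force"])
w=arm.capture("wrist")[:,:,::-1]; a=arm.capture("scene")[:,:,::-1]
A=cv2.resize(w[60:260,130:390],(520,400));B=cv2.resize(a[160:290,170:400],(800,452))[:,:]
cv2.imwrite("pics/w5.png",np.hstack([cv2.resize(A,(400,308)),cv2.resize(a[160:314,200:400],(400,308))]))
E
```

```text
10.125 [0.48218823 0.09454157 0.14940202] [-0.63784646  1.7202181  -0.78400971]
```

View pics/w5.png

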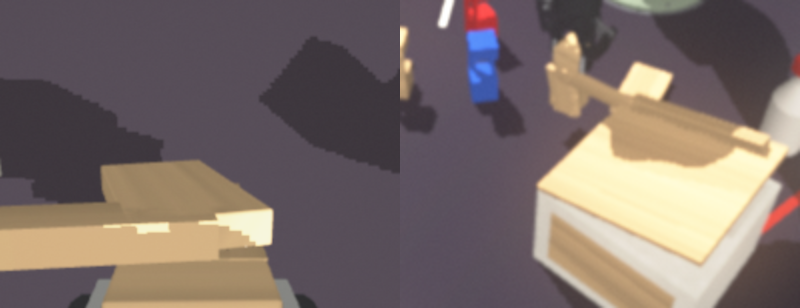

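Left: the keyhole plate sits behind the pad. Right: the lid is visibly raised. I'll lower the last few mm, then release.

Request:
carry_out:
  moves:
    - [[0,0,0.002],[0,0,0]]
    - [[0,0,0.002],[0,0,0]]
    - [[0,0,0],[0,0,0]]
    - [[0,0,0],[0,0,0]]

```text
t: 10.72
ee_pos: [0.4822, 0.0943, 0.1453]
eef_rot: [0.0, 0.999, -0.05, -0.0]
wrist_force: [0.7, 1.7, -1.4]
gripper_width: 0.0452
```

Request:
carry_out:
  moves:
    - [[0,0,0],[0,0,0]]
    - [[0,0,0],[0,0,0]]
    - [[0,0,0],[0,0,0]]
    - [[0,0,0],[0,0,0]]
    - [[0,0,0],[0,0,0]]
    - [[0,0,0],[0,0,0]]
  gripper: 0.6

```text
t: 11.48
ee_pos: [0.4821, 0.0944, 0.1453]
eef_rot: [0.0, 0.999, -0.05, -0.0]
wrist_force: [-0.1, -0.2, 0.2]
gripper_width: 0.0684
```

Request:
carry_out:
  moves:
    - [[0,0,-0.02],[0,0,0]]
    - [[0,0,-0.03],[0,0,0]]
    - [[0,0,-0.04],[0,0,0]]
    - [[-0.02,0,-0.04],[0,0,0]]
    - [[-0.02,0,0],[0,0,0]]
    - [[0,0,0],[0,0,0]]
    - [[0,0,0],[0,0,0]]
    - [[0,0,0],[0,0,0]]

```text
t: 12.48
ee_pos: [0.4427, 0.0982, 0.275]
eef_rot: [0.0, 0.999, -0.05, -0.0]
wrist_force: [0.1, 0.4, -0.1]
gripper_width: 0.068
```

```bash
python3 - <<'E'
from h import *
s=arm.sense(); print(s["t"],s["ee_pos"],s["wrist_force"])
w=arm.capture("wrist")[:,:,::-1]; a=arm.capture("scene")[:,:,::-1]; b=arm.capture("side")[:,:,::-1]
cv2.imwrite("side6.png",b);cv2.imwrite("wrist6.png",w)
np.save("w6.npy",arm.camera_params("wrist"),allow_pickle=True)
r=lambda i:cv2.resize(i,(400,300),interpolation=cv2.INTER_CUBIC)
cv2.imwrite("pics/f6.png",np.vstack([np.hstack([r(w),r(a[140:290,160:360])]),np.hstack([r(b[120:270,140:340]),r(b)])]))
E
```

```text
12.475 [0.44271906 0.0982074  0.27495887] [ 0.07817608  0.37601026 -0.06637516]
```

View pics/f6.png

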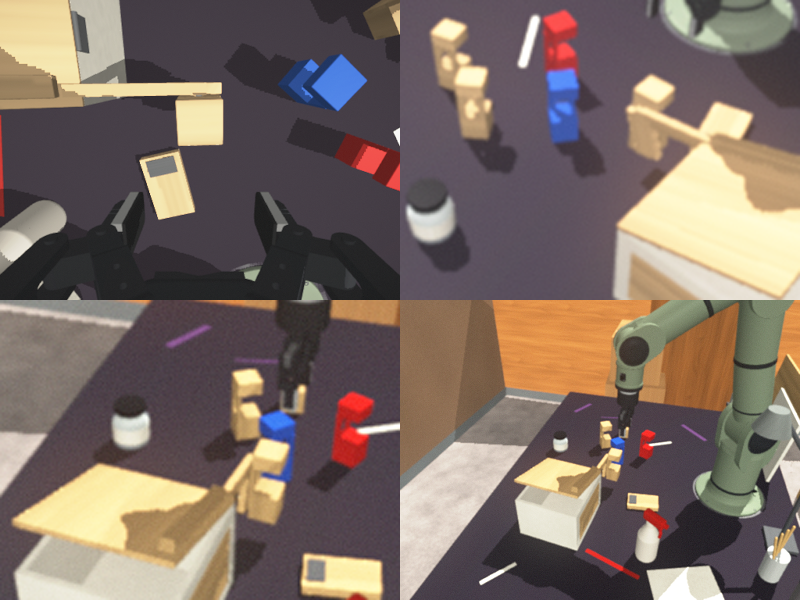

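The lid is open and the weight hangs on the screw against the pad. The two other weights are upright and the bystanders haven't moved. One last numeric check for height and stillness, then I hand in.

```bash
python3 - <<'E'
from h import *
W=np.load("w6.npy",allow_pickle=True).item()
k=512/400
for z in (.1795,.215): print(z,[onz(W,(u*k,v*k),z).round(4).tolist() for u,v in [(177,99),(222,97),(223,144)]], np.linalg.norm(onz(W,(177*k,99*k),z)-onz(W,(222*k,97*k),z)).round(4))
d=np.abs(arm.capture("side")[:,:,::-1].astype(int)-cv2.imread("side6.png")); print("still diff",d[150:300,130:300].mean(),d[150:300,130:300].max())
print(arm.sense()["t"]); print(arm.finish_job())
E
```

```text
0.1795 [[0.5008, 0.1139, 0.1795], [0.4985, 0.0709, 0.1795], [0.4521, 0.0732, 0.1795]] 0.0431
0.215 [[0.5032, 0.1105, 0.215], [0.5011, 0.0739, 0.215], [0.4616, 0.0758, 0.215]] 0.0367
still diff 2.386549019607843 26
12.675
the job is handed in; nothing more can be done
None
```

The job is handed in at about 12.7 s of robot time. The steel-cored weight hangs by its keyhole on the lid's screw and holds the lid open with the gripper clear of it.

- **Finding the weight:** I lifted only the first one, near (0.49, −0.18). It pulled about 4.7 N on the wrist on average, and 4.0–4.2 N later. The steel one should read 4.2 N and the wooden ones 1.5 N, so I did not lift the other two.
- **Hanging it:** I passed the screw head through the wide part of the keyhole and lowered the weight. At the slot's top the screw took over about 2.6 N. I lowered on for about 36 mm of lid travel, opened the gripper, and the wrist force returned to about 0.
- **Last pictures:** The lid is open, with the weight upright against the pad. Both other weights are standing, and the spray bottle, jar, offcut and both coloured look-alikes look undisturbed.
- **Height check:** The weight's top measures 43–46 mm across if placed at the height expected with the lid fully open (about 180 mm). That fits the true 46 mm. At the lid-shut height (215 mm) it would be only 37 mm.
- **Weaker points:** The screw in the slot could not be seen directly at the end, so its seating rests on the heights and forces. Triangulating the screw head gave 181 mm instead of 178 mm, within what the fit allowed. Comparing two side pictures at the end showed only noise-sized differences.

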